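# Rock a counted sample jar free of its counting holder

### The job

The transmission count is over: first lift the black-knobbed point source off the jar's lid and stand it squarely on the narrow top of its parking post. Then grip the jar by its white lid and rock it a few degrees from side to side, towards one sprung plunger and then the other, creeping upwards until it comes free; a straight pull would lift the heavy holder off the desk with it, twisting would unscrew the lid, and the sample must not be tipped far. Finish still holding the jar upright and still, two to three centimetres above the holder's rim and over its hole, for my wipe test of its underside, with the holder and everything else left standing where it is.

Things in the scene. Friction and masses are not known exactly. Their poses are not given: they have to be found in the camera images.
- holder: counting holder, loose on the desk, 1.35 to 1.55 kg: steel foot plate 120 (x) x 140 (y) mm, its top 14 mm above the desk, and on it a white round collar, 76 mm outside, 54 mm bore, rim 34 mm above the desk. Two red-nosed spring plungers in steel barrels stick out of the collar along the holder's own +y and -y, to 57 mm from the centre. Origin: centre of the underside, z up; yaw within 0.6 rad of 0
- holder_rim (a point): centre of the bore at the collar's rim, 34 mm above the desk. A straight pull on the jar meets 20 to 28 N of friction at the plungers, more than the holder weighs, so the holder comes up too
- plunger_left (a joint): spring plunger on the holder's +y side, axis 25 mm above the desk: travel in m, 0 as it pinches the jar's side (about 20 N), growing inwards to 0.002 once the jar is out, negative when pushed back (to -0.006)
- plunger_right (a joint): the like plunger on the -y side. Rocking the jar in the holder's y-z plane slides one flank up and the other down, and the two frictions cancel: it then creeps up at some 4 mm per swing between 7 degrees one way and 7 the other; faster is a straight pull again. Both let go once the jar's underside has risen about 17 mm
- jar: counted sample jar in the holder: yellow contents, body diameter 48 mm, white ribbed screw lid diameter 52 mm over the top 13 mm, 55 mm tall, about 80 g (50 to 110). It stands on the plate inside the collar (underside 14 mm, lid from 56 to 69 mm above the desk). Origin: centre of the underside, z up
- jar_lid (a point): centre of the top of the jar's lid (55 mm above the jar's origin)
- source: point source carrier standing loose on the jar's lid: aluminium disc of 40 mm diameter, 7 mm thick, with a yellow face, and on it a ribbed black knob of 18 mm diameter from 10 to 36 mm above the underside; about 70 g. Origin: centre of the underside, z up
- post: parking post for the source, loose on the desk, 0.6 kg: dark round foot of 74 mm diameter, slim stem of 14 mm diameter, narrow flat metal head of 30 mm diameter topped with a white pad of 27 mm, 75 mm high in all. Origin: centre of the underside
- post_top (a point): centre of the top face of the parking post (75 mm above the desk)
- waiting_jar_black: bystander: a like jar with black contents, diameter 52 mm, 55 mm tall; origin at the centre of its underside
- waiting_jar_yellow: bystander: a like jar with yellow contents, diameter 52 mm, 55 mm tall; origin at the centre of its underside
- soil_beaker: bystander: lidded beaker of brown soil, diameter 118 mm, 100 mm tall; origin at the centre of its underside
- marinelli: bystander: clear lidded Marinelli beaker, diameter 162 mm, 131 mm tall; origin at the centre of its underside

How it is judged:
On the way, in this order (a step that is already met when the one before it is completed fails the run):
1. the source stands on the parking post, let go, with the jar still home in the holder (horizontal distance between source and post_top below 0.01 m and z of source in the frame of post_top between -0.004 and 0.004 m and angle between source's own z axis and vertical below 0.06 rad and contact force between source and the fingers below 0.05 N and z of jar in the frame of holder below 0.018 m), for 0.3 s.
2. the jar leans over in the holder (rocked) (angle between jar's own z axis and vertical above 0.04 rad and z of jar in the frame of holder below 0.031 m), for 0.02 s.
At the end, for the whole second after the job is handed in: The jar is held still in the fingers, upright (0.14 rad), underside 6 to 55 mm above the rim and within 30 mm of the bore axis, touching neither holder nor post; the holder is flat on the desk; the source stands upright on the post, let go, within 10 mm of its centre (z of jar in the frame of holder_rim between 0.006 and 0.055 m and horizontal distance between jar and holder_rim below 0.03 m and angle between jar's own z axis and vertical below 0.14 rad and linear speed of jar below 0.02 m/s and contact force between jar and the fingers above 1 N and contact force between jar and holder below 0.05 N and contact force between jar and post below 0.05 N and height (world z) of holder below 0.004 m and angle between holder's own z axis and vertical below 0.03 rad and horizontal distance between source and post_top below 0.01 m and z of source in the frame of post_top between -0.004 and 0.004 m and angle between source's own z axis and vertical below 0.06 rad and contact force between source and the fingers below 0.05 N); the arm keeps its last pose, push and grip.
It fails at once if the holder is lifted off the desk (over 8 mm), tipped (over 0.12 rad) or shoved away (over 40 mm) (height (world z) of holder above 0.008 m or angle between holder's own z axis and vertical above 0.12 rad or distance of holder from where it was at the start of the episode above 0.04 m).
It fails at once if the jar is twisted against the holder (over 0.35 rad) or tipped (over 0.35 rad) (angle between the x axis of jar and the x axis of holder, either way round above 0.35 rad or angle between jar's own z axis and vertical above 0.35 rad).
It fails at once if the source is dropped (below lid and post height) or tipped over 0.6 rad (height (world z) of source below 0.055 m or angle between source's own z axis and vertical above 0.6 rad).
It fails at once if the parking post is tipped or pushed away more than 30 mm (angle between post's own z axis and vertical above 0.2 rad or distance of post from where it was at the start of the episode above 0.03 m).
It fails at once if another jar or beaker is moved over 30 mm (distance of any of waiting_jar_black, waiting_jar_yellow, soil_beaker, marinelli from where it was at the start of the episode above 0.03 m).
It also fails if it takes over 61 s, if anything falls off the work surface, if the arm or the gripper's body presses on something with over 40 N, if the wrist force passes 120 N, or if a joint passes its speed limit or range.

### The arm

A 6-joint arm with a two-finger parallel gripper is mounted at the origin on a cart in front of the work surface, level with it; the furniture and walls round the work are solid. World frame = base frame: x ahead of the robot, y to its left, z up, the work surface at z = 0. Lengths are in m, angles in rad, forces in N, time in s.
With the tool pointing down it reaches from about 0.375 to 0.975 m from the base axis. Payload 3.8 kg.
Tool frame: the origin (TCP) lies midway between the tips of the shut fingers; the grasp point (between the pads) lies 19 mm behind it; z points along the fingers, y is the line along which they close (so a half turn about z gives the same grasp; the last joint's range is limited). The gripper opens to 85 mm and grips with 20 to 120 N. Pads are 22 mm wide; open, the fingers measure 114 mm over their backs; the gripper's body (76 mm by 85 mm) begins 54 mm behind the grasp point. The pads swing forward as they close: fully open they stand 13 mm farther back than shut.
Start: joints at [1.12, 0.264, 1.604, -0, 1.274, -0.037], TCP at [0.271, 0.618, 0.21] pointing down, gripper open.
Joint ranges: [-2.63, 2.63], [-0.94, 2.18], [0.31, 2.57], [-1.31, 4.45], [0, 2.66], [-2.55, 2.55]. Speed limits (rad/s): [2.57, 2.57, 3.14, 3.14, 3.14, 3.14].

### API

Orientations are given as a rotation vector (axis times angle).
In Python, from workcell import status, read_camera, workorder, masks_of gives the robot as it stands.
- The arm moves only by the tool drive_tool, never from a script. Its argument "rows" is a list of rows, each a list of 7 numbers: the turn, a rotation vector about the tool's x, y, z in degrees, then the shift along the tool's x, y, z in m, then the opening, from 0 (shut) to 1 (fully open). In form: [[ax, ay, az, tx, ty, tz, claw], ...]. A call has 1 to 8 rows; each row shifts and turns the commanded pose from where the row before left it, along the tool's axes as they then stand; what a row does not reach is not made up. A row lasts 1/12 s, in which the tool goes at most 41.7 mm and 7.16 degrees, less where a joint would pass 70% of its speed; a pose out of reach is approached as far as the arm can. A call is refused whole if a number of a shift passes 0.0417 or a number of a turn 7.16, either way. A call with a gripper value outside its range is refused whole. The fingers move at their own pace and stop on an object; "force" is the grip in N (left out, the last holds). Time passes only in rows, so rows that do not move let the fingers close. It gives the time, the measured TCP pose, the force, the opening and the grip force at its end, in the units of the state.
- status.read_state(): the state, without advancing time (a new reading comes with each control period).
- read_camera(name): name is "scene" or "top" or "wrist"; returns a dict with "color" (384x512x3 uint8, red, green, blue), "intrinsics" (3x3 intrinsics, pixels), "D" ([k1, k2, p1, p2, k3] as OpenCV has them; the pictures are not rectified), "world_from_camera" (4x4, takes a point from camera to world coordinates); the wrist camera has in their place "mount" (4x4, takes a point from camera to tool coordinates, whose origin is the TCP and whose axes are the flange's). Camera axes: x right, y up, looking along -z (the intrinsics and any distortion apply to the point x, -y, -z); pixel columns grow to the right and rows downward; lengths in m; the calibration is good to about 2 mm. A picture is of the moment at which its call begins: read the wrist's pose just before it. There is no depth.
- workorder.finish_job(): hands the job in; it is judged then, once.
Trained networks look in a picture, given as the dict that the camera call returned (one of the last four; its "shot" number tells which), for a name from the list of things; names that differ only in an ending like _2 or _b are one class to them, and where a whole thing is asked for, a point or a joint stands for the part that bears it (a point fixed in the world has none). Each returns a list of dicts, best first, with "score" (0 to 1); they miss things now and then, are a little off and sometimes report something else, mostly with a low value. They report only what shows in the picture. A call takes as long as a camera call.
- masks_of(picture, name): "mask" (384x512 bool, what is visible of it) and "bbox" ([left, top, right, bottom] in pixels, round what is visible of it).
The state is a dict: "time": time; "q": joint angles; "joint_vel": joint speeds; "joint_torque": joint torques, N m; "tool_pos": TCP position; "tcp_rot": TCP orientation; "wrist_force": force on the tool from outside, world axes, zero at the start; "torque": the same for the moment, N m; "width": opening from 0.0 (shut) to 1.0 (fully open); "grip_force": force on a finger pad.
Only numpy, scipy, OpenCV 4.12 (cv2) and the standard library are available. Lean on these libraries where they do the work, as an engineer would, in place of code of your own. Each camera call takes 0.05 s, during which the arm holds its last target. There are 200 camera calls.

## Working session

There is one attempt and no reset: what is moved stays moved. The work goes in short steps, Python scripts to look and compute and a tool call to move; the robot and the scene stay as the last step left them, time stands still between calls to the robot, and variables do not carry over. Pictures are saved under pics/ and viewed, at most 13 in all, crops included, and the job is handed in when it is done.

Besides the shell and the picture viewer there is one more tool, called after "Call:" by a JSON object that holds its "op" and its "data". drive_tool: Moves the arm, as the interface text tells. Its arguments: {"type":"object","properties":{"rows":{"type":"array"},"force":{"type":"number"}},"required":["rows"]}

```bash
mkdir -p pics; ls; cat > h.py <<'E'
import numpy as np, cv2
from scipy.spatial.transform import Rotation as R
from workcell import status, read_camera, workorder, masks_of
def shot(name):
    s=status.read_state(); p=read_camera(name)
    if 'world_from_camera' in p: T=np.array(p['world_from_camera'])
    else:
        W=np.eye(4); W[:3,:3]=R.from_rotvec(s['tcp_rot']).as_matrix(); W[:3,3]=s['tool_pos']; T=W@np.array(p['mount'])
    p['T']=T; return p
def ray(p,uv):
    n=cv2.undistortPoints(np.array([[uv]],float),np.array(p['intrinsics']),np.array(p['D'])).ravel()
    d=p['T'][:3,:3]@np.array([n[0],-n[1],-1]); return p['T'][:3,3],d/np.linalg.norm(d)
def atz(p,uv,z):
    o,d=ray(p,uv); return o+d*(z-o[2])/d[2]
def proj(p,X):
    c=np.linalg.inv(p['T'])@np.append(X,1); v=np.array([[c[0],-c[1],-c[2]]])
    return cv2.projectPoints(v,np.zeros(3),np.zeros(3),np.array(p['intrinsics']),np.array(p['D']))[0].ravel()
def tri(rs):
    A=0;b=0
    for o,d in rs:
        M=np.eye(3)-np.outer(d,d);A=A+M;b=b+M@o
    return np.linalg.solve(A,b)
def save(p,n): cv2.imwrite('pics/'+n+'.png',cv2.cvtColor(p['color'],cv2.COLOR_RGB2BGR))
E
cat > a.py <<'E'
from h import *
np.set_printoptions(precision=4,suppress=True)
s=status.read_state();print({k:np.round(v,3) for k,v in s.items()})
P={n:shot(n) for n in('top','scene','wrist')}
for n in P: save(P[n],n+'0')
cv2.imwrite('pics/both.png',cv2.resize(cv2.cvtColor(np.vstack([P['top']['color'],P['scene']['color']]),cv2.COLOR_RGB2BGR),(400*1,600)))
for o in ['holder','jar','source','post','plunger_left','plunger_right','waiting_jar_black','waiting_jar_yellow','soil_beaker','marinelli']:
  for n in P:
    for m in masks_of(P[n],o)[:2]:
      ys,xs=np.nonzero(m['mask']); print(o,n,round(m['score'],2),np.round(m['bbox']),np.round([xs.mean(),ys.mean()],1),len(xs), 'z0',atz(P[n],(xs.mean(),ys.mean()),0.05))
E
python3 a.py
```

```text
pics
{'time': np.float64(0.0), 'q': array([ 1.12 ,  0.265,  1.605, -0.   ,  1.274, -0.037]), 'joint_vel': array([ 0.   , -0.002, -0.001,  0.001,  0.001, -0.   ]), 'joint_torque': array([ -0.001, -51.509, -36.732,   0.   ,   0.013,   0.   ]), 'tool_pos': array([0.271, 0.617, 0.209]), 'tcp_rot': array([-0.645, -3.074,  0.003]), 'wrist_force': array([-0.217, -0.526,  0.17 ]), 'torque': array([ 0.003,  0.042, -0.07 ]), 'grip_force': np.float64(0.0), 'width': np.float64(1.004)}
holder top 0.67 [165. 174. 222. 228.] [192.6 200.7] 1578 z0 [0.5033 0.2937 0.05  ]
holder scene 0.9 [212. 167. 246. 199.] [227.7 184.9] 835 z0 [0.4897 0.2415 0.05  ]
holder scene 0.41 [219. 167. 236. 178.] [227.4 174.9] 151 z0 [0.5089 0.2912 0.05  ]
holder wrist 0.93 [106. 342. 130. 384.] [114.4 361.9] 502 z0 [0.4585 0.2897 0.05  ]
jar top 0.63 [182. 191. 200. 206.] [190.3 197.1] 93 z0 [0.5135 0.3002 0.05  ]
jar scene 0.6 [220. 166. 234. 185.] [227.9 175.1] 145 z0 [0.5098 0.2897 0.05  ]
source top 0.61 [183. 194. 196. 207.] [188.7 199.1] 156 z0 [0.5079 0.3049 0.05  ]
source scene 0.64 [220. 159. 228. 172.] [226.5 1
[... 761 characters left out ...]
87 [195. 290. 230. 326.] [212.1 307.4] 825 z0 [0.4254 0.4815 0.05  ]
waiting_jar_yellow top 0.9 [116. 185. 133. 198.] [124.3 192.3] 276 z0 [0.5282 0.489  0.05  ]
waiting_jar_yellow scene 0.55 [207. 136. 220. 154.] [213.8 145.8] 222 z0 [0.5273 0.4691 0.05  ]
soil_beaker top 0.66 [194. 117. 239. 164.] [216.  140.5] 1498 z0 [0.6776 0.2283 0.05  ]
soil_beaker scene 0.92 [261. 155. 298. 194.] [280.8 172.3] 1201 z0 [0.679  0.2312 0.05  ]
marinelli top 0.73 [182. 190. 200. 208.] [186.9 197.9] 126 z0 [0.5114 0.31   0.05  ]
marinelli top 0.58 [365. 217. 434. 277.] [400.3 248.1] 3273 z0 [ 0.3656 -0.2941  0.05  ]
marinelli scene 0.74 [227. 274. 292. 353.] [261.  311.7] 4183 z0 [ 0.3773 -0.261   0.05  ]
```

```bash
python3 -c "
import cv2,numpy as np
t=cv2.imread('pics/top0.png')[100:290,100:450];s=cv2.imread('pics/scene0.png')[120:360,150:350]
t=cv2.resize(t,(700,380));s=cv2.resize(s,(0,0),fx=1,fy=1)
w=cv2.imread('pics/wrist0.png');w=cv2.resize(w,(300,220))
b=np.zeros((220,400,3),np.uint8);b[:,:200]=s[20:240]
r=np.hstack([b,w]);cv2.imwrite('pics/v1.png',np.vstack([t,r]))"
python3 - <<'E'
from h import *
np.set_printoptions(precision=4,suppress=True)
p=read_camera('wrist');print(np.array(p['mount']),p['intrinsics'])
print(R.from_rotvec(status.read_state()['tcp_rot']).as_matrix())
E
```

```text
[[-0.      0.9595  0.2818  0.071 ]
 [ 1.      0.0002 -0.0007  0.0005]
 [-0.0007  0.2818 -0.9595 -0.1639]
 [ 0.      0.      0.      1.    ]] [[265.3473   0.     255.1572]
 [  0.     265.3473 194.1755]
 [  0.       0.       1.    ]]
[[-0.9156  0.4021  0.    ]
 [ 0.4021  0.9156  0.    ]
 [ 0.      0.     -1.    ]]
```

View pics/v1.png

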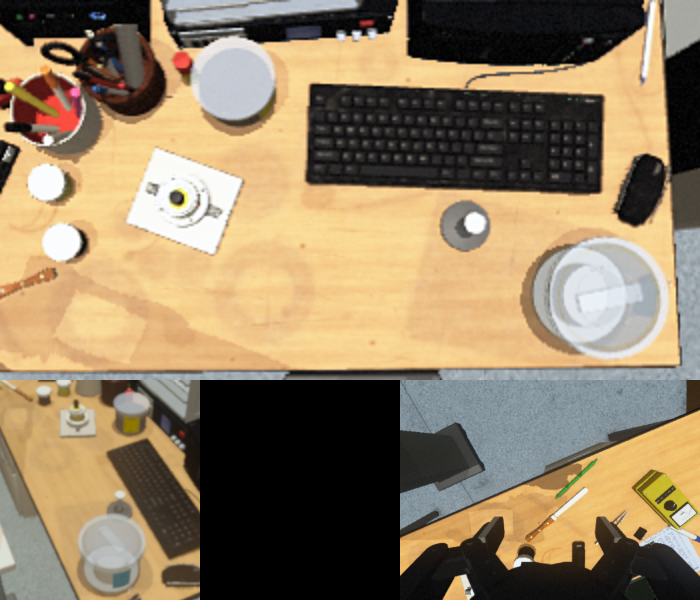

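The first view shows the holder at top-camera px (192,201), yawed about -20°, and the post at (332,212). I'll go closer with the wrist camera for two views.

Call:
{"op": "drive_tool", "data": {"rows": [[0,0,0,-0.034,-0.02,0,1],[0,0,0,-0.034,-0.02,0,1],[0,0,0,-0.034,-0.02,0,1],[0,0,0,-0.034,-0.02,0,1],[0,0,0,-0.034,-0.02,0,1],[0,0,0,-0.034,-0.02,0,1],[0,0,0,-0.034,-0.02,0,1],[0,0,0,0,0,0,1]]}}

```text
time: 2.37
tool_pos: [0.4368, 0.3887, 0.2101]
tcp_rot: [0.653, 3.07, -0.004]
wrist_force: [0.6, 1.2, 1.0]
width: 0.999
grip_force: 0.0
```

```bash
cat > b.py <<'E'
from h import *
import sys,pickle
np.set_printoptions(precision=4,suppress=True)
tag=sys.argv[1]
p=shot('wrist');save(p,tag);s=status.read_state();print(s['time'],s['tool_pos'])
d={}
for o in sys.argv[2].split(','):
    for m in masks_of(p,o)[:2]:
      ys,xs=np.nonzero(m['mask']); print(o,round(m['score'],2),np.round(m['bbox']),len(xs),atz(p,(xs.mean(),ys.mean()),0.07))
      d.setdefault(o,m['mask'])
pickle.dump((p,d),open(tag+'.pkl','wb'))
E
python3 b.py w1 holder,jar,source,plunger_left,plunger_right
```

```text
2.4167 [0.4351 0.3913 0.2101]
holder 0.76 [172. 197. 272. 273.] 5311 [0.4796 0.3266 0.07  ]
jar 0.55 [197. 229. 241. 273.] 699 [0.4979 0.3182 0.07  ]
source 0.82 [200. 243. 228. 275.] 831 [0.5099 0.2973 0.07  ]
```

Call:
{"op": "drive_tool", "data": {"rows": [[0,0,0,-0.034,-0.02,0,1],[0,0,0,-0.034,-0.02,0,1],[0,0,0,-0.03,-0.02,0,1],[0,0,0,0,0,0,1]]}}

```text
time: 3.0
tool_pos: [0.501, 0.2966, 0.2099]
tcp_rot: [0.647, 3.072, -0.003]
wrist_force: [-0.6, 0.5, -0.2]
width: 0.999
grip_force: 0.0
```

```bash
python3 b.py w2 holder,jar,source,plunger_left,plunger_right; python3 -c "
import cv2,numpy as np
cv2.imwrite('pics/v2.png',np.vstack([cv2.imread('pics/w1.png')[100:384],cv2.imread('pics/w2.png')[84:384]]))"
```

```text
3.05 [0.4995 0.2988 0.2098]
holder 0.79 [208. 128. 313. 218.] 6926 [0.4931 0.308  0.07  ]
jar 0.79 [240. 160. 283. 207.] 823 [0.5084 0.3052 0.07  ]
source 0.65 [245. 170. 276. 202.] 847 [0.5086 0.2996 0.07  ]
plunger_left 0.6 [209. 131. 313. 217.] 6918 [0.4933 0.3083 0.07  ]
plunger_right 0.2 [  0. 234.  40. 277.] 1334 [ 0.467  -0.0313  0.07  ]
```

View pics/v2.png

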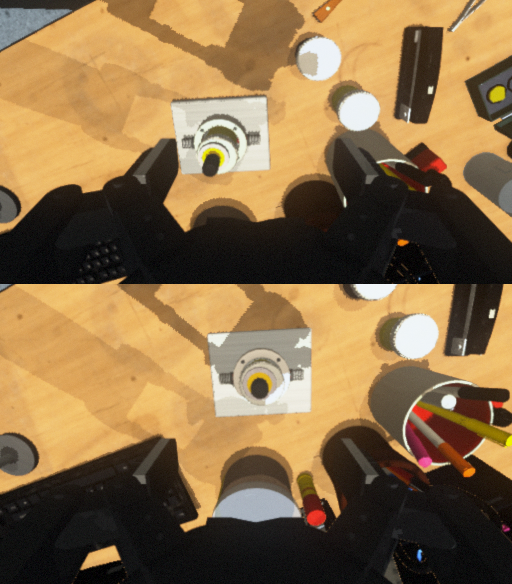

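The wrist shots show the source knob at w2 px (260,187) and the barrels at (222,179) and (300,174), with the fingers already nearly along the plunger axis. I'll fit the models to both views.

```bash
cat > fit.py <<'E'
from h import *
import pickle
from scipy.optimize import minimize
np.set_printoptions(precision=4,suppress=True)
A=np.linspace(0,2*np.pi,40,endpoint=False)
def sil(p,X,parts):
    im=np.zeros((384*4,512*4),np.uint8)
    for r,z0,z1 in parts:
        pts=[proj(p,X+[r*np.cos(a),r*np.sin(a),z]) for z in(z0,z1) for a in A]
        cv2.fillConvexPoly(im,cv2.convexHull(np.round(np.array(pts)*4+1.5).astype(np.int32)),1)
    return cv2.resize(im.astype(np.float32),(512,384),interpolation=cv2.INTER_AREA)
def fit(views,X0,parts,fixz=None):
    def c(x):
        X=np.array([x[0],x[1],x[2] if fixz is None else fixz]);t=0
        for p,m in views:
            s=sil(p,X,parts); t+=1-np.minimum(s,m).sum()/np.maximum(s,m).sum()
        return t
    x0=np.array(X0)
    r=minimize(c,x0,method='Nelder-Mead',options=dict(initial_simplex=np.vstack([x0]+[x0+.01*np.eye(3)[i] for i in range(3)]),xatol=1e-4,fatol=1e-4,maxfev=160))
    return r.x,r.fun
SRC=[(.020,0,.007),(.006,.007,.010),(.009,.010,.036)]
POST=[(.037,0,.008),(.007,.008,.07),(.015,.066,.075)]
E
python3 - <<'E'
from fit import *
V=[pickle.load(open(f'w{i}.pkl','rb')) for i in(1,2)]
print('src',fit([(p,d['source'].astype(np.float32)) for p,d in V],[.505,.3,.069],SRC))
print('src2',fit([(p,d['source'].astype(np.float32)) for p,d in V[1:]],[.505,.3,.069],SRC,.069))
for p,d in V:
    c=max(cv2.findContours(d['holder'].astype(np.uint8),0,2)[0],key=cv2.contourArea)
    h=cv2.convexHull(c).reshape(-1,2)
    W=np.array([atz(p,q,.014)[:2] for q in h]).astype(np.float32)
    r=cv2.minAreaRect(W*1000);print('holder',r)
    # source ring: yellow centroid
    hsv=cv2.cvtColor(p['color'],cv2.COLOR_RGB2HSV)
    m=(d['source']|d.get('jar',d['source']))&(hsv[...,2]<70)
    ys,xs=np.nonzero(m);print('knob dark bbox',xs.min(),xs.max(),ys.min(),ys.max(),len(xs))
p,d=V[1]
for uv in((222,179),(300,174)):print('plunger',atz(p,uv,.028))
a=atz(p,(222,179),.028)-atz(p,(300,174),.028);print(np.arctan2(a[0],-a[1]))
T=[shot('top'),shot('scene')]
v=[(q,masks_of(q,'post')[0]['mask'].astype(np.float32)) for q in T]
print('post',fit(v,[.46,-.1,0],POST))
v=[(q,masks_of(q,'source')[0]['mask'].astype(np.float32)) for q in T]
print('src t/s',fit(v,[.505,.3,.07],SRC))
E
```

```text
src (array([0.5084, 0.2989, 0.0659]), np.float64(0.14156079292297363))
src2 (array([0.5086, 0.2996, 0.0692]), np.float64(0.10767203569412231))
holder ((508.6975402832031, 303.0584716796875), (139.20254516601562, 119.9359130859375), 69.563720703125)
knob dark bbox 203 218 254 275 251
holder ((509.61236572265625, 301.45916748046875), (139.64105224609375, 120.82806396484375), 69.61869812011719)
knob dark bbox 252 266 179 197 224
plunger [0.4924 0.2525 0.028 ]
plunger [0.528  0.3504 0.028 ]
-0.34950288306627203
post (array([ 0.473 , -0.1099,  0.0008]), np.float64(0.44814103841781616))Traceback (most recent call last):
  File "<stdin>", line 20, in <module>
IndexError: list index out of range
```

```bash
python3 - <<'E'
from fit import *
for i in range(3):
    s=status.read_state();print(s['time'],s['tool_pos'],s['tcp_rot']); p=shot('wrist')
M=R.from_rotvec(s['tcp_rot']).as_matrix();print(M, 'to source tool frame',M.T@(np.array([.5085,.2996,.1])-s['tool_pos']))
m=masks_of(p,'source')[0]['mask'].astype(np.float32);print(fit([(p,m)],[.505,.3,.069],SRC,.069))
E
```

```text
3.55 [0.4982 0.3005 0.2099] [-0.6434 -3.075  -0.0001]
3.6 [0.4983 0.3003 0.2099] [-0.6439 -3.0749 -0.0001]
3.65 [0.4984 0.3001 0.2099] [ 0.6443  3.0748 -0.    ]
[[-0.9159  0.4014  0.    ]
 [ 0.4014  0.9159 -0.    ]
 [-0.     -0.     -1.    ]] to source tool frame [-0.0095  0.0036  0.1099]
(array([0.5083, 0.2999, 0.0681]), np.float64(0.059064507484436035))
```

Call:
{"op": "drive_tool", "data": {"rows": [[0,0,0,-0.0093,0.0038,0,1],[0,0,-3.3,0,0,0.03,1],[0,0,0,0,0,0.032,0.7],[0,0,0,0,0,0.032,0.7],[0,0,0,0,0,0.02,0.7],[0,0,0,0,0,0.012,0.7],[0,0,0,0,0,0,0.7],[0,0,0,0,0,0,0.6]], "force": 35}}

```text
time: 4.42
tool_pos: [0.5091, 0.2995, 0.0838]
tcp_rot: [-0.557, -3.091, 0.001]
wrist_force: [0.3, -0.4, 0.5]
width: 0.604
grip_force: 0.0
```

```bash
python3 - <<'E'
from h import *
p=shot('wrist');save(p,'g1');s=status.read_state();print(s['time'],s['tool_pos'],s['tcp_rot'],s['width'])
cv2.imwrite('pics/g1c.png',cv2.cvtColor(cv2.resize(p['color'][130:320,110:410],(600,380)),cv2.COLOR_RGB2BGR))
E
```

```text
4.4667 [0.51002186 0.30002874 0.08517154] [5.56505326e-01 3.09023349e+00 1.92896692e-03] 0.6019783356737846
```

View pics/g1c.png

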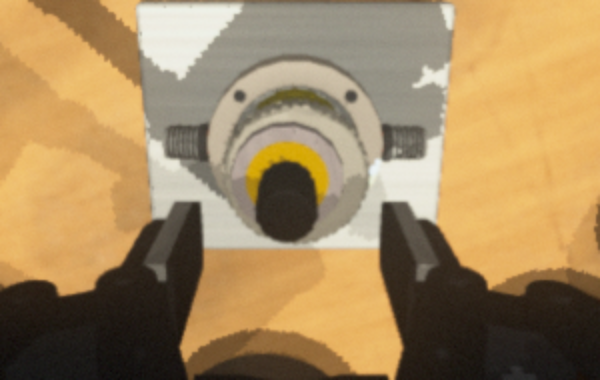

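```bash
python3 - <<'E'
from fit import *
p=shot('wrist');s=status.read_state();print(s['tool_pos'],s['width'])
W=R.from_rotvec(s['tcp_rot']).as_matrix()
for z in(0,-.005,-.02):
  for x in(-.011,0,.011):
    u=proj(p,s['tool_pos']+W@[x,.025,z]);print(z,x,(u-[110,130])*2)
m=masks_of(p,'source')[0]['mask'].astype(np.float32);print(fit([(p,m)],[.505,.3,.069],SRC,.069),fit([(p,m)],[.505,.3,.069],SRC))
for u in((187,140),(407,140)): print(atz(p,(u[0]/2+110,u[1]/2+130),.03))
E
```

```text
[0.5105 0.3003 0.0859] 0.5991142379911442
0 -0.011 [363.4371 225.5849]
0 0 [364.7541 195.6529]
0 0.011 [366.1037 164.6144]
-0.005 -0.011 [365.4237 232.4886]
-0.005 0 [366.8174 201.8571]
-0.005 0.011 [368.2468 170.0573]
-0.02 -0.011 [372.0836 255.6466]
-0.02 0 [373.7521 222.7207]
-0.02 0.011 [375.4684 188.4067]
(array([0.5075, 0.2996, 0.0736]), np.float64(0.06513231992721558)) (array([0.5097, 0.2987, 0.0632]), np.float64(0.01895594596862793))
[0.4934 0.2592 0.03  ]
[0.5268 0.3486 0.03  ]
```

Call:
{"op": "drive_tool", "data": {"rows": [[0,0,0,0,0,0,0.4],[0,0,0,0,0,0,0.25],[0,0,0,0,0,0,0.1],[0,0,0,0,0,0,0.1],[0,0,0,0,0,0,0.1],[0,0,0,0,0,0,0.1],[0,0,0,0,0,0,0.1]], "force": 35}}

```text
time: 5.15
tool_pos: [0.5086, 0.2995, 0.0839]
tcp_rot: [-0.556, -3.092, 0.0]
wrist_force: [-0.3, 0.5, 0.4]
width: 0.098
grip_force: 0.0
```

```bash
python3 - <<'E'
from h import *
for i in range(3):
    s=status.read_state();print(s['time'],s['tool_pos'],s['width'],s['grip_force'],s['wrist_force']);p=shot('wrist')
save(p,'g2')
E
```

```text
5.15 [0.50860772 0.29950811 0.08386886] 0.09819244740355407 0.0 [-0.32942734  0.52527581  0.41034802]
5.2 [0.50859417 0.299507   0.08378731] 0.10100786613783862 0.0 [ 0.03337294 -0.64564971 -0.80176957]
5.25 [0.50858532 0.29951649 0.08377402] 0.10057068788131732 0.0 [-0.05066001 -0.03284978  0.26506664]
```

```bash
python3 -c "
import cv2
cv2.imwrite('pics/g2c.png',cv2.resize(cv2.imread('pics/g2.png')[130:320,110:410],(600,380)))"
```

```text
(no output)
```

View pics/g2c.png

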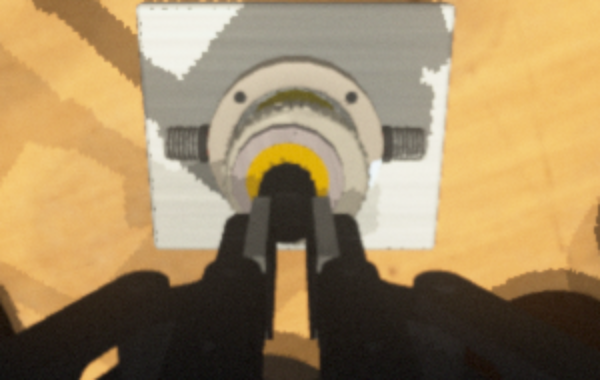

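The knob stands between the pads but they are not yet touching it (the opening reading isn't linear). I'll close further.

Call:
{"op": "drive_tool", "data": {"rows": [[0,0,0,0,0,0,0.0],[0,0,0,0,0,0,0.0],[0,0,0,0,0,0,0.0],[0,0,0,0,0,0,0.0]], "force": 35}}

```text
time: 5.63
tool_pos: [0.5087, 0.2996, 0.0839]
tcp_rot: [-0.557, -3.092, -0.0]
wrist_force: [-0.3, 0.4, 0.9]
width: -0.002
grip_force: 0.0
```

```bash
python3 - <<'E'
from fit import *
p=shot('wrist');s=status.read_state()
W=R.from_rotvec(s['tcp_rot']).as_matrix()
for z in(0,-.02):
  for x in(-.011,0,.011): print(z,x,(proj(p,s['tool_pos']+W@[x,0,z])-[160,130])*3)
for z in(.079,.105): print(z,(proj(p,[.5083,.2999,z])-[160,130])*3,(proj(p,[.5097,.2987,z])-[160,130])*3)
cv2.imwrite('pics/g3c.png',cv2.cvtColor(cv2.resize(p['color'][130:320,160:360],(600,570)),cv2.COLOR_RGB2BGR))
T=shot('top');S=shot('scene');save(T,'t3');save(S,'s3')
E
```

```text
0 -0.011 [282.6807 335.8738]
0 0 [282.6309 291.0807]
0 0.011 [282.58   244.6322]
-0.02 -0.011 [282.421 380.624]
-0.02 0 [282.3594 331.3597]
-0.02 0.011 [282.296  280.0197]
0.079 [283.574  280.5502] [280.8008 287.5584]
0.105 [283.3668 331.6531] [280.1566 339.6001]
```

View pics/g3c.png

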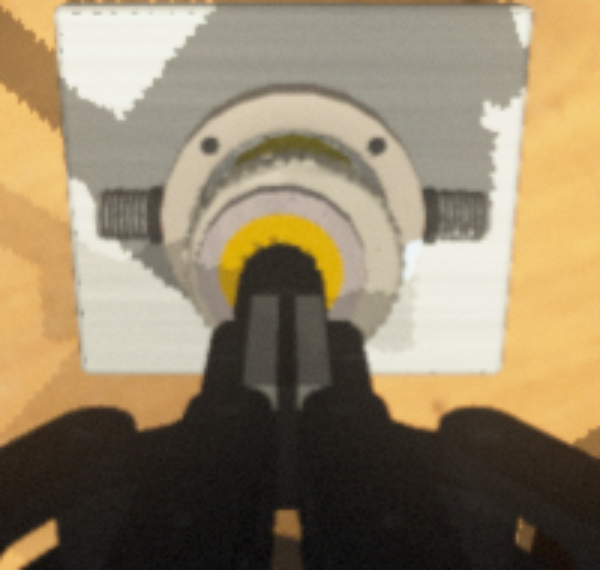

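```bash
python3 - <<'E'
from fit import *
S=shot('scene');s=status.read_state();x0,y0=200,120
for n,X in dict(tcp=s['tool_pos'],b20=s['tool_pos']+[0,0,.02],b40=s['tool_pos']+[0,0,.04],srcbase=np.array([.5085,.2996,.069]),knobtop=np.array([.5085,.2996,.105]),foot=np.array([.5095,.302,0])).items(): print(n,(proj(S,X)-[x0,y0])*10)
cv2.imwrite('pics/s4c.png',cv2.cvtColor(cv2.resize(S['color'][y0:y0+60,x0:x0+60],(600,600),interpolation=cv2.INTER_CUBIC),cv2.COLOR_RGB2BGR))
E
```

```text
tcp [261.4861 454.3447]
b20 [259.6059 405.7708]
b40 [257.6993 356.4267]
srcbase [262.2077 490.0436]
knobtop [258.8301 403.0783]
foot [268.5451 645.2909]
```

View pics/s4c.png

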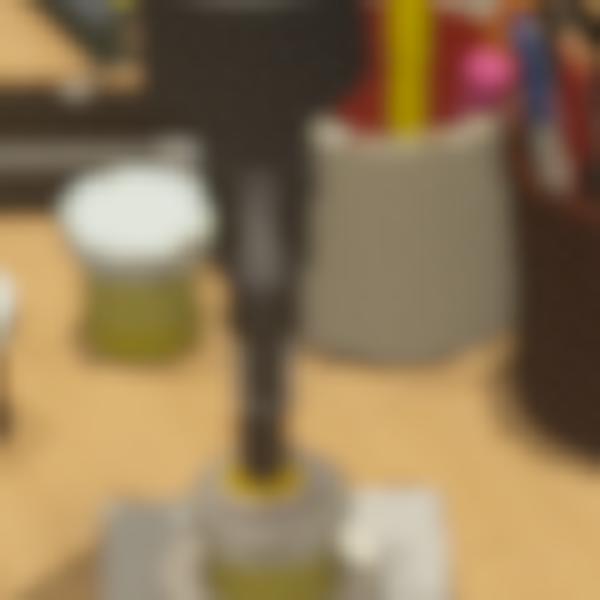

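The scene view shows the shut fingertips at row ~400, just on top of the knob, while the reported TCP projects to row 454. So the real tips stand about 22–25 mm behind the reported TCP. The wrist view agrees. I'll open, go 21 mm lower, and grip again.

Call:
{"op": "drive_tool", "data": {"rows": [[0,0,0,0,0,0,0.5],[0,0,0,0,0,0,0.5],[0,0,0,0,0,0,0.5],[0,0,0,0,0,0,0.5],[0,0,0,0,0,0.01,0.5],[0,0,0,0,0,0.008,0.5],[0,0,0,0,0,0.003,0.5],[0,0,0,0,0,0,0.5]]}}

```text
time: 6.5
tool_pos: [0.5072, 0.2987, 0.0607]
tcp_rot: [-0.556, -3.089, 0.004]
wrist_force: [-0.2, 0.9, -0.2]
width: 0.499
grip_force: 0.0
```

Call:
{"op": "drive_tool", "data": {"rows": [[0,0,0,0,0,0,0.3],[0,0,0,0,0,0,0.1],[0,0,0,0,0,0,0.0],[0,0,0,0,0,0,0.0],[0,0,0,0,0,0,0.0],[0,0,0,0,0,0,0.0]], "force": 35}}

```text
time: 7.0
tool_pos: [0.5088, 0.2996, 0.063]
tcp_rot: [0.557, 3.092, 0.0]
wrist_force: [-0.0, -0.5, 0.0]
width: 0.195
grip_force: 34.4
```

Call:
{"op": "drive_tool", "data": {"rows": [[0,0,0,0,0,-0.005,0],[0,0,0,0,0,-0.015,0],[0,0,0,0,0,-0.02,0],[0,0,0,0,0,-0.02,0],[0,0,0,-0.004,-0.014,-0.01,0],[0,0,0,-0.008,-0.028,0,0],[0,0,0,-0.008,-0.028,0,0],[0,0,0,-0.008,-0.028,0,0]]}}

```text
time: 7.67
tool_pos: [0.5005, 0.1965, 0.1334]
tcp_rot: [0.555, 3.091, -0.0]
wrist_force: [0.5, -1.3, -0.5]
width: 0.195
grip_force: 34.4
```

Call:
{"op": "drive_tool", "data": {"rows": [[0,0,0,-0.008,-0.028,0,0],[0,0,0,-0.008,-0.028,0,0],[0,0,0,-0.008,-0.028,0,0],[0,0,0,-0.008,-0.028,0,0],[0,0,0,-0.008,-0.028,0,0],[0,0,0,-0.008,-0.028,0,0],[0,0,0,-0.008,-0.028,0,0],[0,0,0,-0.004,-0.014,0,0]]}}

```text
time: 8.33
tool_pos: [0.4827, -0.0231, 0.133]
tcp_rot: [0.559, 3.091, -0.002]
wrist_force: [0.3, 0.6, -0.1]
width: 0.192
grip_force: 34.4
```

Call:
{"op": "drive_tool", "data": {"rows": [[0,0,0,0,0,0,0],[0,0,0,0,0,0,0],[0,0,0,0,0,0,0],[0,0,0,0,0,0,0]]}}

```text
time: 8.67
tool_pos: [0.4836, -0.0191, 0.1329]
tcp_rot: [-0.555, -3.092, -0.0]
wrist_force: [0.7, -0.1, -0.8]
width: 0.193
grip_force: 34.4
```

```bash
python3 b.py w5 post,source,jar; python3 - <<'E'
from fit import *
p,d=pickle.load(open('w5.pkl','rb'))
if 'post' in d: print('post',fit([(p,d['post'].astype(np.float32))],[.467,-.105,0],POST),fit([(p,d['post'].astype(np.float32))],[.467,-.105,0],POST,0))
s=status.read_state();print(s)
if 'source' in d: print('src',fit([(p,d['source'].astype(np.float32))],s['tool_pos']+[0,0,.006],SRC))
E
```

```text
8.7167 [ 0.4837 -0.019   0.1329]
post 0.56 [138. 167. 209. 236.] 3699 [ 0.4607 -0.0902  0.07  ]
source 0.98 [224. 203. 287. 270.] 2679 [ 0.5141 -0.0295  0.07  ]
jar 0.32 [443. 212. 512. 341.] 5361 [0.6307 0.1722 0.07  ]
post (array([ 0.4719, -0.1131, -0.0007]), np.float64(0.034798264503479004)) (array([ 0.4717, -0.1128,  0.0073]), np.float64(0.0353274941444397))
{'time': 8.8667, 'q': array([-0.0908, -0.0364,  2.0849,  0.    ,  1.0933, -1.3069]), 'joint_vel': array([-0.0033,  0.0009, -0.001 , -0.0002,  0.0018, -0.0005]), 'joint_torque': array([ -0.0679, -32.3821, -34.4009,  -0.0036,   0.004 ,   0.0012]), 'tool_pos': array([ 0.4837, -0.019 ,  0.1328]), 'tcp_rot': array([-0.5544, -3.0921, -0.    ]), 'wrist_force': array([-0.2074, -0.1639, -1.0594]), 'torque': array([ 0.0118, -0.0082, -0.0048]), 'grip_force': 34.422848189715296, 'width': 0.19479219256524688}
src (array([ 0.4846, -0.0187,  0.1339]), np.float64(0.2052701711654663))
```

Call:
{"op": "drive_tool", "data": {"rows": [[0,0,0,-0.0054,-0.023,0,0],[0,0,0,-0.0054,-0.023,0,0],[0,0,0,-0.0054,-0.023,0,0],[0,0,0,-0.0054,-0.023,0,0],[0,0,0,0,0,0,0],[0,0,0,0,0,0,0],[0,0,0,0,0,0,0],[0,0,0,0,0,0,0]]}}

```text
time: 9.53
tool_pos: [0.472, -0.1126, 0.1328]
tcp_rot: [-0.555, -3.092, -0.001]
wrist_force: [0.1, 0.3, -0.7]
width: 0.194
grip_force: 34.5
```

```bash
python3 b.py w6 post,source; python3 - <<'E'
from fit import *
p,d=pickle.load(open('w6.pkl','rb'))
s=status.read_state();print(s['tool_pos'])
# yellow/aluminium disc rim: project expected ellipses onto image
im=p['color'].copy()
tp=s['tool_pos']
def circ(c,r,col):
    pts=np.array([proj(p,c+[r*np.cos(a),r*np.sin(a),0]) for a in A]);cv2.polylines(im,[np.round(pts*8).astype(np.int32)],True,col,1,cv2.LINE_AA,3)
circ(tp+[0,0,.006+.007],.02,(255,0,0));circ(tp+[0,0,.006],.02,(255,0,255))
circ(np.array([.4718,-.113,.0]),.037,(0,0,255));circ(np.array([.4718,-.113,.075]),.015,(0,255,0))
cv2.imwrite('pics/w6c.png',cv2.cvtColor(cv2.resize(im[120:300,160:360],(600,540),interpolation=cv2.INTER_CUBIC),cv2.COLOR_RGB2BGR))
E
```

```text
9.5833 [ 0.472  -0.1126  0.1328]
post 0.62 [221. 148. 289. 204.] 2930 [ 0.454  -0.1061  0.07  ]
source 0.86 [224. 204. 288. 274.] 2648 [ 0.5024 -0.1232  0.07  ]
[ 0.472  -0.1127  0.1328]
```

View pics/w6c.png

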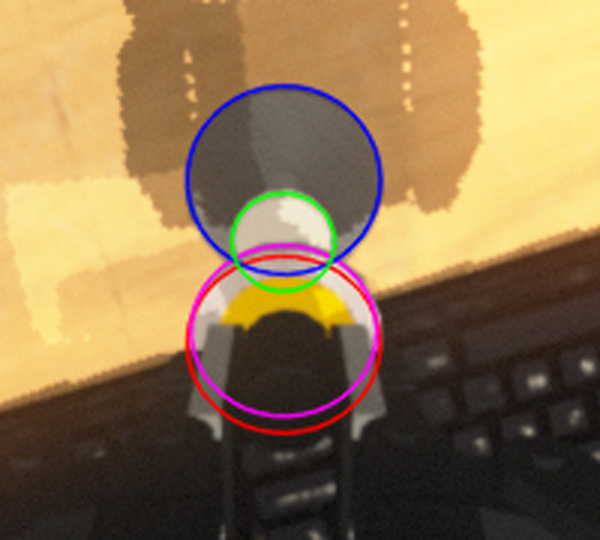

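The overlay fits: post and held disc both sit where modelled. I'll lower.

Call:
{"op": "drive_tool", "data": {"rows": [[0,0,0,0,0,0.015,0],[0,0,0,0,0,0.02,0],[0,0,0,0,0,0.015,0],[0,0,0,0,0,0.008,0],[0,0,0,0,0,0.003,0],[0,0,0,0,0,0,0],[0,0,0,0,0,0,0],[0,0,0,0,0,0,0]]}}

```text
time: 10.35
tool_pos: [0.4729, -0.1138, 0.073]
tcp_rot: [0.556, 3.09, -0.0]
wrist_force: [-0.0, 0.0, -0.6]
width: 0.194
grip_force: 34.5
```

Call:
{"op": "drive_tool", "data": {"rows": [[0,0,0,0,0,0.0007,0],[0,0,0,0,0,0.0007,0],[0,0,0,0,0,0,0],[0,0,0,0,0,0,0]]}}

```text
time: 10.68
tool_pos: [0.472, -0.1136, 0.0707]
tcp_rot: [0.557, 3.092, -0.0]
wrist_force: [-0.6, 0.4, -0.8]
width: 0.193
grip_force: 34.5
```

Call:
{"op": "drive_tool", "data": {"rows": [[0,0,0,0,0,0.001,0],[0,0,0,0,0,0,0],[0,0,0,0,0,0,0],[0,0,0,0,0,0,0]]}}

```text
time: 11.02
tool_pos: [0.4719, -0.1136, 0.0694]
tcp_rot: [-0.557, -3.092, -0.0]
wrist_force: [-0.7, 0.1, -1.2]
width: 0.197
grip_force: 34.5
```

Call:
{"op": "drive_tool", "data": {"rows": [[0,0,0,0,0,0.001,0],[0,0,0,0,0,0,0],[0,0,0,0,0,0,0],[0,0,0,0,0,0,0]]}}

```text
time: 11.35
tool_pos: [0.472, -0.1136, 0.0694]
tcp_rot: [0.556, 3.092, -0.0]
wrist_force: [-3.9, 0.6, 5.2]
width: 0.191
grip_force: 35.1
```

Call:
{"op": "drive_tool", "data": {"rows": [[0,0,0,0,0,-0.0008,0],[0,0,0,0,0,0,0],[0,0,0,0,0,0,0.35],[0,0,0,0,0,0,0.45],[0,0,0,0,0,0,0.45],[0,0,0,0,0,0,0.45],[0,0,0,0,0,-0.01,0.45],[0,0,0,0,0,-0.02,0.6]]}}

```text
time: 12.02
tool_pos: [0.4694, -0.1128, 0.0974]
tcp_rot: [-0.556, -3.086, -0.001]
wrist_force: [-0.3, 0.0, 0.6]
width: 0.574
grip_force: 0.0
```

Call:
{"op": "drive_tool", "data": {"rows": [[0,0,0,0,0,-0.03,0.8],[0,0,0,0,0,-0.03,1],[0,0,0,0,0.01,0,1],[0,0,0,0,0,0,1],[0,0,0,0,0,0,1],[0,0,0,0,0,0,1]]}}

```text
time: 12.52
tool_pos: [0.4743, -0.1039, 0.1581]
tcp_rot: [-0.555, -3.09, 0.0]
wrist_force: [-0.7, 0.4, 0.3]
width: 1.001
grip_force: 0.0
```

```bash
python3 b.py w7 post,source; python3 - <<'E'
from fit import *
p,d=pickle.load(open('w7.pkl','rb'))
print('post',fit([(p,d['post'].astype(np.float32))],[.467,-.105,0],POST,0))
print('src',fit([(p,d['source'].astype(np.float32))],[.472,-.113,.075],SRC,.075),fit([(p,d['source'].astype(np.float32))],[.472,-.113,.075],SRC))
cv2.imwrite('pics/w7c.png',cv2.cvtColor(cv2.resize(p['color'][100:280,160:360],(500,450),interpolation=cv2.INTER_CUBIC),cv2.COLOR_RGB2BGR))
E
```

```text
12.5667 [ 0.4741 -0.104   0.1578]
post 0.74 [217. 148. 277. 195.] 1614 [ 0.4507 -0.1013  0.07  ]
source 0.8 [227. 177. 268. 216.] 1320 [ 0.4736 -0.1134  0.07  ]
post (array([ 0.4726, -0.1125,  0.0045]), np.float64(0.4458138942718506))
src (array([ 0.4716, -0.1126,  0.0801]), np.float64(0.06782352924346924)) (array([ 0.4737, -0.1134,  0.0669]), np.float64(0.025596797466278076))
```

View pics/w7c.png

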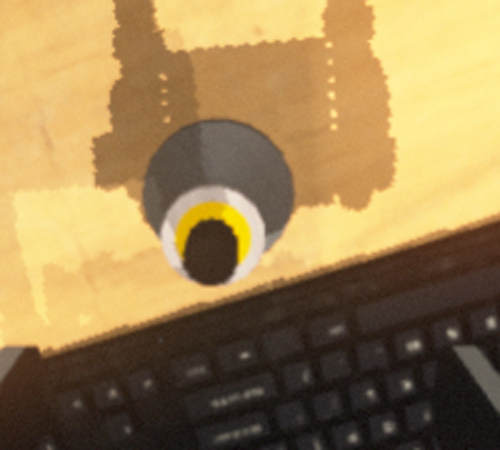

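The source stands level on the post (disc at crop px (213,235), inside the foot's outline). Back to the jar.

Call:
{"op": "drive_tool", "data": {"rows": [[0,0,0,0.009,0.0327,-0.004,1],[0,0,0,0.009,0.0327,-0.004,1],[0,0,0,0.009,0.0327,-0.004,1],[0,0,0,0.009,0.0327,-0.004,1],[0,0,0,0.009,0.0327,-0.004,1],[0,0,0,0.009,0.0327,-0.004,1],[0,0,0,0.009,0.0327,-0.004,1],[0,0,0,0.009,0.0327,-0.004,1]]}}

```text
time: 13.33
tool_pos: [0.4985, 0.1674, 0.1905]
tcp_rot: [-0.557, -3.09, 0.001]
wrist_force: [0.7, 0.7, -0.1]
width: 1.0
grip_force: 0.0
```

Call:
{"op": "drive_tool", "data": {"rows": [[0,0,0,0.009,0.0327,0,1],[0,0,0,0.009,0.0327,0,1],[0,0,0,0.009,0.0327,0,1],[0,0,0,0.009,0.0327,0,1],[0,0,0,0,0,0,1],[0,0,0,0,0,0,1],[0,0,0,0,0,0,1],[0,0,0,0,0,0,1]]}}

```text
time: 14.0
tool_pos: [0.5107, 0.2998, 0.1905]
tcp_rot: [-0.558, -3.091, 0.002]
wrist_force: [0.3, -0.0, -0.1]
width: 1.002
grip_force: 0.0
```

```bash
python3 b.py w8 holder,jar; python3 - <<'E'
from fit import *
p,d=pickle.load(open('w8.pkl','rb'))
s=status.read_state();print(s['tool_pos'],s['tcp_rot'])
c=max(cv2.findContours(d['holder'].astype(np.uint8),0,2)[0],key=cv2.contourArea)
W=np.array([atz(p,q,.014)[:2] for q in cv2.convexHull(c).reshape(-1,2)]).astype(np.float32)
print('holder',cv2.minAreaRect(W*1000))
LID=[(.026,.042,.055)]
m=d['jar'].astype(np.float32)
print('jar',m.sum(),fit([(p,m)],[.509,.302,.014],LID,.014),fit([(p,m)],[.509,.302,.014],[(.024,.02,.042)]+LID,.014))
im=p['color'].copy()
def circ(c,r,col):
    pts=np.array([proj(p,np.array(c)+[r*np.cos(a),r*np.sin(a),0]) for a in A]);cv2.polylines(im,[np.round(pts*8).astype(np.int32)],True,col,1,cv2.LINE_AA,3)
circ([.5095,.302,.069],.026,(255,0,0));circ([.5095,.302,.034],.038,(0,0,255))
cv2.imwrite('pics/w8c.png',cv2.cvtColor(cv2.resize(im[100:280,160:360],(600,540),interpolation=cv2.INTER_CUBIC),cv2.COLOR_RGB2BGR))
E
```

```text
14.05 [0.5108 0.2998 0.1908]
holder 0.84 [204. 123. 313. 216.] 7564 [0.4941 0.308  0.07  ]
jar 0.86 [235. 158. 283. 208.] 1862 [0.5087 0.3027 0.07  ]
jar 0.71 [  1. 226.  16. 265.] 451 [ 0.4763 -0.0121  0.07  ]
[0.5111 0.2999 0.1912] [-0.5591 -3.0913  0.0005]
holder ((510.2786560058594, 301.98516845703125), (139.00697326660156, 119.44941711425781), 69.4549560546875)
jar 1862.0 (array([0.5103, 0.3021, 0.0139]), np.float64(0.05394160747528076)) (array([0.5108, 0.302 , 0.0145]), np.float64(0.04879927635192871))
```

View pics/w8c.png

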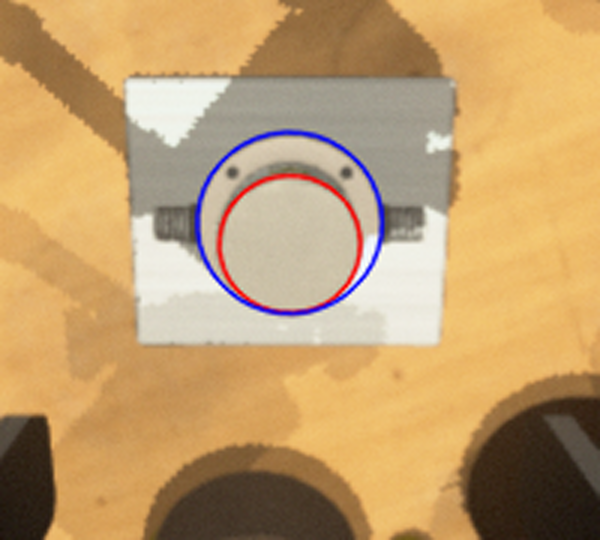

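The picture shows the lid at the modelled place (red circle, crop px (290,243)), with the plunger barrels along the image horizontal, so the fingers close along the rocking plane. I'll read the settled pose.

```bash
python3 - <<'E'
from fit import *
for i in range(4): p=shot('wrist')
s=status.read_state();W=R.from_rotvec(s['tcp_rot']).as_matrix();print(s['tool_pos'],W)
m=masks_of(p,'jar')[0]['mask'].astype(np.float32)
x,e=fit([(p,m)],[.509,.302,.014],[(.024,.02,.042),(.026,.042,.055)],.014);print(x,e,W.T@(np.array([x[0],x[1],.022])-s['tool_pos']))
print('yaw of tool y',np.degrees(np.arctan2(W[1,1],W[0,1])))
E
```

```text
[0.5112 0.3006 0.1915] [[-0.9369  0.3496  0.0002]
 [ 0.3496  0.9369  0.0001]
 [-0.0002  0.0002 -1.    ]]
[0.5108 0.3013 0.0182] 0.05882549285888672 [0.0006 0.0005 0.1695]
yaw of tool y 69.53804247919612
```

Call:
{"op": "drive_tool", "data": {"rows": [[0,0,0,0.001,0.0008,0.03,1],[0,0,0,0,0,0.035,1],[0,0,0,0,0,0.035,1],[0,0,0,0,0,0.025,1],[0,0,0,0,0,0.015,1],[0,0,0,0,0,0.005,1],[0,0,0,0,0,0,1],[0,0,0,0,0,0,1]]}}

```text
time: 15.07
tool_pos: [0.511, 0.3027, 0.0471]
tcp_rot: [0.557, 3.091, 0.001]
wrist_force: [0.3, 0.1, 0.2]
width: 0.998
grip_force: 0.0
```

Call:
{"op": "drive_tool", "data": {"rows": [[0,0,0,0,0,0.006,1],[0,0,0,0,0,0.006,1],[0,0,0,0,0,0.006,1],[0,0,0,0,0,0.005,1],[0,0,0,0,0,0,1],[0,0,0,0,0,0,1],[0,0,0,0,0,0,1]]}}

```text
time: 15.65
tool_pos: [0.5104, 0.3024, 0.0233]
tcp_rot: [-0.557, -3.092, 0.0]
wrist_force: [-1.1, -0.5, 0.9]
width: 1.001
grip_force: 0.0
```

```bash
python3 - <<'E'
from h import *
p=shot('wrist');s=status.read_state();print(s['tool_pos'],s['wrist_force'])
S=shot('scene')
a=cv2.resize(p['color'][120:320,110:410],(600,400));x0,y0=200,120
print((proj(S,s['tool_pos']+[0,0,.03])-[x0,y0])*8)
b=cv2.resize(S['color'][y0+15:y0+65,x0:x0+60],(240,200),interpolation=cv2.INTER_CUBIC)
c=np.zeros((600,600,3),np.uint8);c[:400]=a;c[400:,:240]=b
cv2.imwrite('pics/g9.png',cv2.cvtColor(c,cv2.COLOR_RGB2BGR))
E
```

```text
[0.51054417 0.30245325 0.02347965] [-0.43375341 -0.43274542 -0.16580379]
[212.89606464 416.41536593]
```

View pics/g9.png

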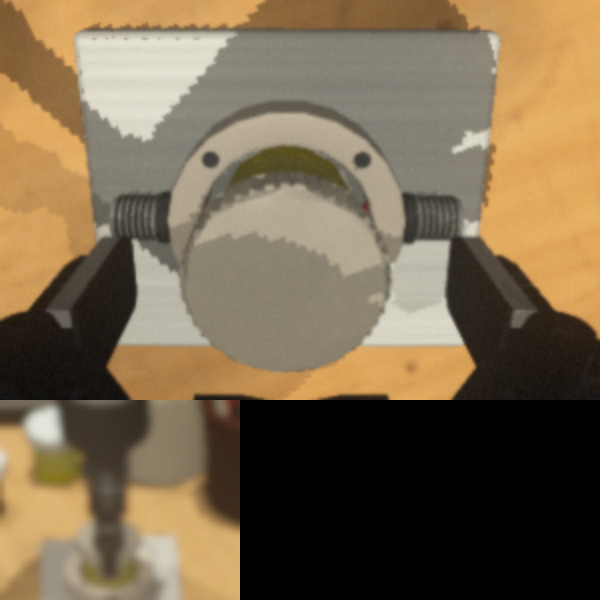

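The pads flank the lid evenly (136/448 against the lid's 184/388) and are clear of the barrels. Closing.

Call:
{"op": "drive_tool", "data": {"rows": [[0,0,0,0,0,0,0.8],[0,0,0,0,0,0,0.65],[0,0,0,0,0,0,0.5],[0,0,0,0,0,0,0.4],[0,0,0,0,0,0,0.3],[0,0,0,0,0,0,0.3],[0,0,0,0,0,0,0.3],[0,0,0,0,0,0,0.3]], "force": 80}}

```text
time: 16.42
tool_pos: [0.5103, 0.302, 0.0241]
tcp_rot: [-0.556, -3.092, 0.001]
wrist_force: [-2.5, -1.2, 5.1]
width: 0.577
grip_force: 81.6
```

Call:
{"op": "drive_tool", "data": {"rows": [[1,0,0,0,0,0,0],[1,0,0,0,0,0,0],[1,0,0,0,0,-0.0002,0],[1,0,0,0,0,-0.0002,0],[1,0,0,0,0,-0.0002,0],[1,0,0,0,0,-0.0002,0],[1,0,0,0,0,-0.0002,0],[0,0,0,0,0,0,0]]}}

```text
time: 17.08
tool_pos: [0.511, 0.3024, 0.0267]
tcp_rot: [-0.551, -3.066, 0.19]
wrist_force: [-4.0, -5.2, 12.5]
width: 0.578
grip_force: 82.7
```

```bash
cat > st.py <<'E'
from h import *
s=status.read_state();M=R.from_rotvec(s['tcp_rot']).as_matrix()
B=R.from_euler('Z',0).as_matrix()
print(round(s['time'],2),np.round(s['tool_pos'],4),'tilt',np.degrees(np.arcsin(M[:2,2]@[.35,.937])).round(2),np.degrees(np.arcsin(M[:2,2]@[-.937,.35])).round(2),np.round(s['wrist_force'],1),np.round(s['torque'],2),s['grip_force'].__round__(1),round(float(s['width']),3))
E
python3 st.py
```

```text
17.08 [0.511  0.3024 0.0267] tilt -7.09 -0.07 [-4.  -5.2 12.5] [-0.64  0.65  0.05] 82.7 0.578
```

Call:
{"op": "drive_tool", "data": {"rows": [[-2,0,0,0,0,-0.0005,0],[-2,0,0,0,0,-0.0005,0],[-2,0,0,0,0,-0.0005,0],[-2,0,0,0,0,-0.0005,0],[-2,0,0,0,0,-0.0005,0],[-2,0,0,0,0,-0.0005,0],[-2,0,0,0,0,-0.0005,0],[0,0,0,0,0,0,0]]}}

```text
time: 17.75
tool_pos: [0.5096, 0.301, 0.0271]
tcp_rot: [0.553, 3.065, 0.187]
wrist_force: [1.3, -0.6, -3.6]
width: 0.578
grip_force: 84.2
```

```bash
python3 st.py; python3 - <<'E'
from h import *
S=shot('scene');p=shot('wrist')
for n,q in(('scene',S),('wrist',p)):
  for o in('holder',):
    for m in masks_of(q,o)[:1]: print(n,o,m['score'],m['bbox'])
p['h']=1;save(p,'r1')
E
```

```text
17.75 [0.5096 0.301  0.0271] tilt 6.98 0.03 [ 1.3 -0.6 -3.6] [ 0.03 -0.1   0.11] 84.2 0.578
scene holder 0.87 [213.1, 170.9, 245.5, 198.3]
wrist holder 0.74 [143.2, 133.8, 353.8, 290.6]
```

Call:
{"op": "drive_tool", "data": {"rows": [[2,0,0,0,0,-0.0004,0],[2,0,0,0,0,-0.0005,0],[2,0,0,0,0,-0.0005,0],[2,0,0,0,0,-0.0005,0],[2,0,0,0,0,-0.0005,0],[2,0,0,0,0,-0.0005,0],[2,0,0,0,0,-0.0003,0],[0,0,0,0,0,0,0]]}}

```text
time: 18.62
tool_pos: [0.5105, 0.303, 0.0317]
tcp_rot: [-0.549, -3.065, 0.193]
wrist_force: [-1.7, -5.0, 8.7]
width: 0.575
grip_force: 85.4
```

Call:
{"op": "drive_tool", "data": {"rows": [[-2,0,0,0,0,-0.0004,0],[-2,0,0,0,0,-0.0005,0],[-2,0,0,0,0,-0.0005,0],[-2,0,0,0,0,-0.0005,0],[-2,0,0,0,0,-0.0005,0],[-2,0,0,0,0,-0.0005,0],[-2,0,0,0,0,-0.0003,0],[0,0,0,0,0,0,0]]}}

```text
time: 19.28
tool_pos: [0.51, 0.3016, 0.034]
tcp_rot: [0.553, 3.065, 0.188]
wrist_force: [-2.3, -5.9, 5.3]
width: 0.572
grip_force: 85.3
```

```bash
python3 st.py
```

```text
19.28 [0.51   0.3016 0.034 ] tilt 7.01 0.02 [-2.3 -5.9  5.3] [-0.79  0.4  -0.02] 85.3 0.572
```

Call:
{"op": "drive_tool", "data": {"rows": [[2,0,0,0,0.0003,-0.0004,0],[2,0,0,0,0.0003,-0.0005,0],[2,0,0,0,0.0003,-0.0005,0],[2,0,0,0,0.0003,-0.0005,0],[2,0,0,0,0.0003,-0.0005,0],[2,0,0,0,0.0003,-0.0005,0],[2,0,0,0,0.0003,-0.0003,0],[0,0,0,0,0,0,0]]}}

```text
time: 19.95
tool_pos: [0.5109, 0.3026, 0.0396]
tcp_rot: [-0.548, -3.064, 0.201]
wrist_force: [-6.6, -12.4, 17.4]
width: 0.571
grip_force: 86.1
```

Call:
{"op": "drive_tool", "data": {"rows": [[-2,0,0,0,-0.0004,-0.0004,0],[-2,0,0,0,-0.0004,-0.0005,0],[-2,0,0,0,-0.0004,-0.0005,0],[-2,0,0,0,-0.0004,-0.0005,0],[-2,0,0,0,-0.0004,-0.0005,0],[-2,0,0,0,-0.0004,-0.0005,0],[-2,0,0,0,-0.0004,-0.0003,0],[0,0,0,0,0,0,0]]}}

```text
time: 20.62
tool_pos: [0.5099, 0.3017, 0.0405]
tcp_rot: [0.553, 3.065, 0.189]
wrist_force: [-1.1, -0.2, -1.5]
width: 0.576
grip_force: 84.7
```

```bash
python3 st.py; python3 - <<'E'
from h import *
p=shot('wrist');save(p,'r2');S=shot('scene')
for q in(S,p):
  for o in('holder','jar'):
    for m in masks_of(q,o)[:1]: print(o,m['score'],m['bbox'])
c=np.zeros((600,512,3),np.uint8);c[:264]=p['color'][120:384];c[264:]=cv2.resize(S['color'][120:210,180:280],(512,336),interpolation=cv2.INTER_CUBIC) if 0 else cv2.resize(S['color'][135:205,180:287],(512,336),interpolation=cv2.INTER_CUBIC)
cv2.imwrite('pics/r2c.png',cv2.cvtColor(c,cv2.COLOR_RGB2BGR))
E
```

```text
20.62 [0.5099 0.3017 0.0405] tilt 7.04 0.01 [-1.1 -0.2 -1.5] [-0.15  0.04 -0.01] 84.7 0.576
holder 0.79 [209.7, 170.2, 245.1, 198.8]
jar 0.68 [220.1, 161.5, 234.8, 183.8]
holder 0.82 [150.9, 135.4, 345.7, 265.3]
jar 0.94 [207.0, 195.6, 307.5, 305.2]
```

View pics/r2c.png

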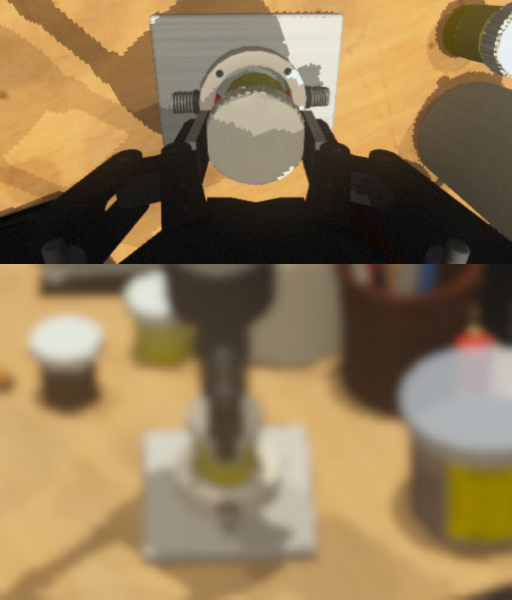

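The jar is visibly higher, leaning in the grip, and the holder is flat. Two more swings.

Call:
{"op": "drive_tool", "data": {"rows": [[2,0,0,0,0.0002,-0.0004,0],[2,0,0,0,0.0002,-0.0005,0],[2,0,0,0,0.0002,-0.0005,0],[2,0,0,0,0.0002,-0.0005,0],[2,0,0,0,0.0002,-0.0005,0],[2,0,0,0,0.0002,-0.0005,0],[2,0,0,0,0.0002,-0.0003,0],[0,0,0,0,0,0,0]]}}

```text
time: 21.58
tool_pos: [0.5115, 0.3049, 0.0438]
tcp_rot: [-0.55, -3.066, 0.188]
wrist_force: [1.2, 0.1, -0.8]
width: 0.568
grip_force: 84.7
```

Call:
{"op": "drive_tool", "data": {"rows": [[-2,0,0,0,-0.0002,-0.0004,0],[-2,0,0,0,-0.0002,-0.0005,0],[-2,0,0,0,-0.0002,-0.0005,0],[-2,0,0,0,-0.0002,-0.0005,0],[-2,0,0,0,-0.0002,-0.0005,0],[-2,0,0,0,-0.0002,-0.0005,0],[-2,0,0,0,-0.0002,-0.0003,0],[0,0,0,0,0,0,0]]}}

```text
time: 22.25
tool_pos: [0.5093, 0.3006, 0.0467]
tcp_rot: [0.554, 3.065, 0.188]
wrist_force: [0.3, 0.1, -0.0]
width: 0.571
grip_force: 84.7
```

Call:
{"op": "drive_tool", "data": {"rows": [[2,0,0,0,0.0002,-0.0005,0],[2,0,0,0,0.0002,-0.0005,0],[2,0,0,0,0.0002,-0.0005,0],[1,0,0,0,0.0002,-0.0005,0],[0,0,0,0,0,0,0],[0,0,0,0,0,0,0],[0,0,0,0,0,0,0]]}}

```text
time: 22.83
tool_pos: [0.5101, 0.3023, 0.0488]
tcp_rot: [-0.556, -3.092, 0.0]
wrist_force: [-0.3, 0.3, -0.8]
width: 0.57
grip_force: 84.7
```

```bash
python3 st.py; python3 - <<'E'
from fit import *
p=shot('wrist');m=masks_of(p,'jar')[0]['mask'];h=masks_of(p,'holder')[0]['mask']
c=max(cv2.findContours(h.astype(np.uint8),0,2)[0],key=cv2.contourArea)
W=np.array([atz(p,q,.014)[:2] for q in cv2.convexHull(c).reshape(-1,2)]).astype(np.float32)
print('holder',cv2.minAreaRect(W*1000))
print(fit([(p,m.astype(np.float32))],[.51,.302,.035],[(.024,.0,.042),(.026,.042,.055)]))
E
```

```text
22.83 [0.5101 0.3023 0.0488] tilt -0.01 0.02 [-0.3  0.3 -0.8] [-0.05 -0.01 -0.06] 84.7 0.57
holder ((501.2968444824219, 305.07598876953125), (139.4476318359375, 101.96611785888672), 70.1994400024414)
(array([0.5133, 0.3017, 0.0345]), np.float64(0.050621747970581055))
```

Call:
{"op": "drive_tool", "data": {"rows": [[0,0,0,0,0,-0.003,0],[0,0,0,0,0,-0.004,0],[0,0,0,0,0,-0.004,0],[0,0,0,0,0,-0.004,0],[0,0,0,0,0,-0.003,0],[0,0,0,0,0,-0.002,0],[0,0,0,0,0,0,0],[0,0,0,0,0,0,0]]}}

```text
time: 23.65
tool_pos: [0.5105, 0.3025, 0.0694]
tcp_rot: [0.557, 3.092, 0.0]
wrist_force: [-0.8, 0.2, -1.3]
width: 0.578
grip_force: 84.7
```

Call:
{"op": "drive_tool", "data": {"rows": [[0,0,0,0,0,0,0],[0,0,0,0,0,0,0],[0,0,0,0,0,0,0],[0,0,0,0,0,0,0],[0,0,0,0,0,0,0],[0,0,0,0,0,0,0]]}}

```text
time: 24.15
tool_pos: [0.5103, 0.3024, 0.069]
tcp_rot: [-0.557, -3.092, 0.0]
wrist_force: [0.8, -0.8, -0.8]
width: 0.571
grip_force: 84.7
```

```bash
python3 st.py; python3 - <<'E'
from fit import *
p=shot('wrist');S=shot('scene');T=shot('top')
for n,q in(('w',p),('s',S)):
    for m in masks_of(q,'jar')[:1]: print(n,m['score'],fit([(q,m['mask'].astype(np.float32))],[.51,.302,.055],[(.024,.0,.042),(.026,.042,.055)]))
v=[(q,masks_of(q,'source')) for q in(S,T)]
print([ (r[0]['score'],r[0]['bbox']) for q,r in v if r])
print(fit([(q,r[0]['mask'].astype(np.float32)) for q,r in v if r],[.472,-.113,.075],SRC))
for u in ('holder',): print([m['bbox'] for m in masks_of(S,u)[:1]+masks_of(T,u)[:1]])
c=np.zeros((600,600,3),np.uint8)
c[:300]=cv2.resize(S['color'][140:195,180:290],(600,300),interpolation=cv2.INTER_CUBIC)
c[300:,:300]=cv2.resize(S['color'][230:290,240:300],(300,300),interpolation=cv2.INTER_CUBIC);c[300:,300:]=cv2.resize(p['color'][84:384,100:400],(300,300))
cv2.imwrite('pics/end.png',cv2.cvtColor(c,cv2.COLOR_RGB2BGR))
E
```

```text
24.15 [0.5103 0.3024 0.069 ] tilt -0.01 0.01 [ 0.8 -0.8 -0.8] [-0.02  0.03  0.01] 84.7 0.571
w 0.71 (array([0.5145, 0.3015, 0.0533]), np.float64(0.048269808292388916))
s 0.46 (array([0.5124, 0.3066, 0.0552]), np.float64(0.5292564034461975))
[(0.49, [332.3, 202.7, 347.4, 218.9])]
(array([ 0.4687, -0.1101,  0.0781]), np.float64(0.17045456171035767))
[[210.1, 169.7, 243.8, 199.2], [161.7, 179.3, 221.8, 220.9]]
```

View pics/end.png

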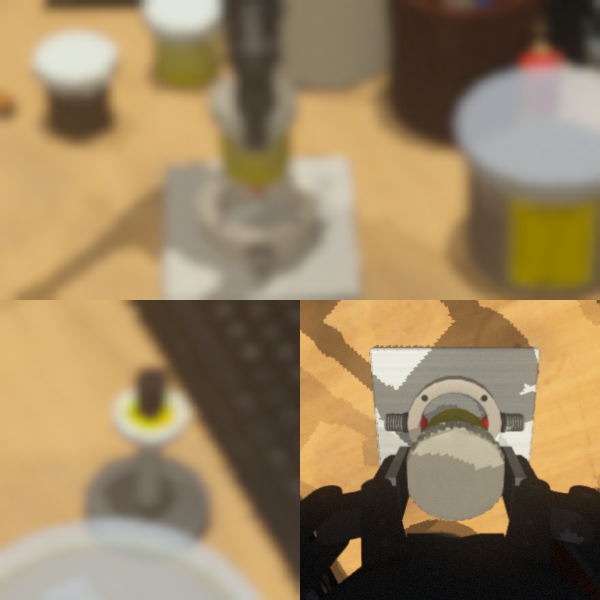

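The jar hangs upright over the bore with its underside about 20–24 mm above the rim. The holder is flat and the source stands on the post. Handing in.

```bash
python3 -c "
from workcell import workorder
print(workorder.finish_job())"
```

```text
the job is handed in; nothing more can be done
None
```

The job is handed in at about 24 s of the 61 s allowed (no verdict came back): the source stands level on its post, and the jar was rocked free and is held upright and still over the bore, about 20–24 mm above the rim, with the holder flat on the desk.

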